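# Set, close, pin and hold the clamshell test jig

### The arm

A 6-joint arm with a two-finger parallel gripper is mounted at the origin on a cart in front of the work surface, level with it; the furniture and walls round the work are solid. World frame = base frame: x ahead of the robot, y to its left, z up, the work surface at z = 0. Lengths are in m, angles in rad, forces in N, time in s.
With the tool pointing down it reaches from about 0.225 to 0.875 m from the base axis. Payload 3.4 kg.
Tool frame: the origin (TCP) lies at the very end of the fingers, on their centre line; the grasp point (between the pads) lies 19 mm behind it; z points along the fingers, x is the direction in which the jaws open and shut, and the axes are right-handed (so a half turn about z gives the same grasp; the last joint's range is limited). The gripper opens to 85 mm and grips with 20 to 120 N. Pads are 22 mm wide; open, the fingers measure 114 mm over their backs; the gripper's body (76 mm by 85 mm) begins 54 mm behind the grasp point. The pads swing forward as they close: fully open they stand 13 mm farther back than shut.
Start: joints at [1.098, 0.276, 1.505, -0, 1.361, -0.121], TCP at [0.198, 0.54, 0.231] pointing down, gripper open.
Joint ranges: [-2.89, 2.89], [-0.75, 2.08], [0.22, 2.7], [-1.18, 4.32], [0.11, 2.71], [-2.7, 2.7]. Speed limits (rad/s): [2.57, 2.57, 3.14, 3.14, 3.14, 3.14].

### API

Orientations are given as a unit quaternion [w, x, y, z].
In Python, from rig import manip gives the robot as it stands.
- The arm moves only by the tool carry_out, never from a script. Its argument "series" is a list of rows, each a list of 2 entries, a list of its own where there are three numbers: the shift along the tool's x, y, z in mm, then the turn about the tool's z in degrees. A call has 1 to 10 rows; each row shifts and turns the pose as measured when the row begins, along the tool's axes as they then stand; what a row does not reach is not made up. A row lasts 1/12 s, in which the tool goes at most 41.7 mm and 7.16 degrees, less where a joint would pass 70% of its speed; a pose out of reach is approached as far as the arm can. A call is refused whole if a number of a shift passes 41.7 or a number of a turn 7.16, either way. A call with a gripper value outside its range is refused whole. "fingers" is the finger opening in mm, from 0 to 85.4, set as the call begins (left out, the last holds). The fingers move at their own pace and stop on an object; "squeeze" is the grip in N (left out, the last holds). Time passes only in rows, so rows that do not move let the fingers close. It gives the time, the measured TCP pose, the force and the opening at its end, in the units of the state.
- manip.get_state(): the state, without advancing time (a new reading comes with each control period).
- manip.get_image(name): name is "scene" or "top" or "wrist"; returns a dict with "frame" (400x640x3 uint8, blue, green, red), "K" (3x3 intrinsics, pixels), "rvec" (rotation vector, rad) and "tvec" (3), from world to camera coordinates, as OpenCV has them; the wrist camera has in their place "mount" (4x4, takes a point from camera to tool coordinates, whose origin is the TCP and whose axes are the tool frame's). Camera axes: x right, y down, z forward; pixel columns grow to the right and rows downward; lengths in m; the calibration is good to about 2 mm. A picture is of the moment at which its call begins: read the wrist's pose just before it. There is no depth.
- manip.sign_off(): hands the job in, once; it reports no verdict.
The state is a dict: "clock": time; "qpos": joint angles; "qd": joint speeds; "effort": joint torques, N m; "position": TCP position; "ee_rot": TCP orientation; "contact_force": force on the tool from outside, world axes, zero at the start; "moment": the same for the moment, N m; "width": finger opening in m.
Only numpy, scipy, OpenCV 4.12 (cv2) and the standard library are available. Lean on these libraries where they do the work, as an engineer would, in place of code of your own. Each camera call takes 0.05 s, during which the arm holds its last target. There are 200 camera calls.

### The job

Get the board test jig ready and hold it for the test: first turn its black selector knob clockwise until it clicks in at the green dot, and only then swing the white upper half down over the board. Then take the orange-handled pin out of its wooden block and push it straight down through the hole in the upper half into the hole of the lower half until its collar presses the sprung upper half fully shut. Finish like that, still gripping the pin's handle and pressing it down, because the jig springs open as soon as the pressure is gone; leave the selector at green and the loose things lying around where they are.

Things in the scene. Friction and masses are not known exactly. Their poses are not given: they have to be found in the camera images.
- jig: Clamshell test jig, screwed down: 170 x 250 mm dark foot plate, on it an aluminium lower half with a green board (left, +y) and a grey selector panel (right, -y), both with their tops 30 mm above the table. Origin: on the table surface under the jig's centre; z up, y across towards the hinge. The hinge axis runs along the jig's x at y = +95 mm, 38 mm above the table.
- jig_hole (a point): Mouth of the 13 mm hole in the top of the lower half, 30 mm above the table, at x = 0, y = -15 mm of the jig; the hole goes straight down to the table and has a 2 mm chamfer. Axes as the jig's.
- upper_half (a joint): Hinge of the white upper half: 0 is shut (level), 1.57 upright, 1.9 its stop, leaning back to the jig's +y, as it starts. It turns easily; tipped past upright to the board side it sinks by itself on to a spring plunger that stops it at about 0.06. From there about 3 N straight down at its hole starts to move it, about 5 N shuts it fully. Let go, it springs back to 0.06.
- upper_hole (a point): Centre of the 13 mm hole at the outer face of the upper half (the face that is on top when shut), 110 mm from the hinge axis; with the half shut it lies straight above jig_hole, 44 mm above the table. 2 mm chamfer. Moves with the upper half; its z axis points out of the outer face.
- upper_edge (a point): Middle of the free edge of the white upper half, 128 mm from the hinge axis, at half thickness. The half is a plate 110 mm long along the hinge, 12 mm thick, from 8 to 128 mm from the hinge axis, which lies at half its thickness; 0.25 kg. The point moves with it.
- selector (a joint): Selector knob on the grey panel, in rad, growing as it turns clockwise seen from above. It clicks into five positions: 0, 0.45, 0.90, 1.35 and 1.80, each with a dot on the panel; 1.35 is the green dot (larger), the others are white. It starts at 0 or 0.45. It takes up to about 0.06 N m to turn and snaps to the nearest position when let go.
- selector_grip (a point): On the selector's axis, 52 mm above the table and 22 mm above the panel, inside its black grip bar: bar 42 mm long, 13 mm wide, from 38 to 65 mm above the table, on a round skirt 42 mm across. x axis along the bar towards the white pointer line, z up; turns with the knob. The axis stands at x = 0, y = -85 mm of the jig.
- pin: Locating pin standing upright, 80 mm long, 80 g. Origin at its tip, z up along it. Steel shaft 10 mm across with tapered tip, 0 to 36 mm; steel collar 30 mm across, 36 to 41 mm; round orange handle 18 mm across, 41 to 80 mm. It starts in the wooden block, collar on the block's top, tip 4 mm above the table. Fully home in the shut jig its tip is 8 mm above the table.
- pin_holder: Fixed wooden block 64 x 64 x 40 mm with a 13 mm hole in the middle, origin at the centre of its underside.
- screwdriver_2: Bystander: red screwdriver lying right of the work, 190 mm long; leave alone.
- bearing_a: Bystander: ball bearing 52 mm across, 15 mm high; leave alone.
- bearing_b: Bystander: ball bearing 52 mm across, 15 mm high; leave alone.
- pliers_blue: Bystander: blue-handled pliers, 168 mm long, 17 mm high, lying near the robot; leave alone.
- tape_roll: Bystander: roll of brown tape lying flat, 110 mm across, 49 mm high; leave alone.
Mind the look-alikes: they are no part of the job. Of the things that look like the pin, take the one that is nearest to the robot's base at the start.

How it is judged:
On the way, in this order (a step that is already met when the one before it is completed fails the run):
1. the selector stands at the green dot, with the upper half still open (value of joint selector between 1.23 and 1.47 rad and value of joint upper_half above 1 rad), for 0.2 s.
2. the upper half is down on its spring, the pin not yet in the jig (value of joint upper_half below 0.12 rad and horizontal distance between pin and jig_hole above 0.03 m), for 0.2 s.
At the end, for the whole second after the job is handed in: The robot still grips the pin (over 2 N) and presses: upper half shut (under 0.02 rad, held only by pressure), pin tip at least 18 mm below the lower hole's mouth and within 4 mm of its axis, selector within 0.12 rad of the green dot (value of joint selector between 1.23 and 1.47 rad and value of joint upper_half below 0.02 rad and horizontal distance between pin and jig_hole below 0.004 m and z of pin in the frame of jig_hole below -0.018 m and contact force between the fingers and pin above 2 N); the arm keeps its last pose, push and grip.
It fails at once if a loose bystander is moved more than 4 cm (distance of any of screwdriver_2, bearing_a, bearing_b, pliers_blue, tape_roll from where it was at the start of the episode above 0.04 m).
It also fails if it takes over 67 s, if anything falls off the work surface, if the arm or the gripper's body presses on something with over 40 N, if the wrist force passes 120 N, or if a joint passes its speed limit or range.

## Working session

There is one attempt and no reset: what is moved stays moved. The work goes in short steps, Python scripts to look and compute and a tool call to move; the robot and the scene stay as the last step left them, time stands still between calls to the robot, and variables do not carry over. Pictures are saved under pics/ and viewed, about 8 in all and at most 12, crops included, and the job is handed in when it is done.

Besides the shell and the picture viewer there is one more tool, called after "Call:" as name(argument=value, ...), one argument or row to a line, values as JSON. carry_out: Moves the arm, as the interface text tells. Its arguments: {"type":"object","properties":{"series":{"type":"array","items":{"type":"array"}},"fingers":{"type":"number"},"squeeze":{"type":"number"}},"required":["series"]}

```bash
ls; mkdir -p pics
python3 - <<'E'
from rig import manip
import cv2,numpy as np,json
cal={}
for n in("scene","top"):
    d=manip.get_image(n); cv2.imwrite(f"pics/{n}0.png",d["frame"])
    np.savez(f"{n}0.npz",K=d["K"],rvec=d["rvec"],tvec=d["tvec"])
    print(n,np.round(-cv2.Rodrigues(np.array(d["rvec"]))[0].T@np.array(d["tvec"]).ravel(),3))
s=manip.get_state();print(s)
E
```

```text
pics
scene [ 0.155 -0.91   0.477]
top [ 0.321 -0.114  1.291]
{'clock': 0.1, 'qpos': array([ 1.09799292e+00,  2.76528824e-01,  1.50601934e+00,  5.20317557e-06,
        1.36070062e+00, -1.20964372e-01]), 'qd': array([-0.00033797, -0.00135332, -0.00299315, -0.00134442,  0.00161055,
       -0.00177787]), 'effort': array([ 2.06370118e-03, -4.17696726e+01, -2.46405834e+01, -1.94347290e-04,
        5.81243687e-03, -7.02581332e-06]), 'position': array([0.19792448, 0.53935383, 0.23052278]), 'ee_rot': array([ 3.86377604e-04,  8.19946604e-01,  5.72439413e-01, -7.32403111e-04]), 'contact_force': array([-0.26252436, -0.71671412, -0.19343886]), 'moment': array([0.03833992, 0.00567071, 0.02572924]), 'width': 0.0854713157901475}
```

View pics/top0.png

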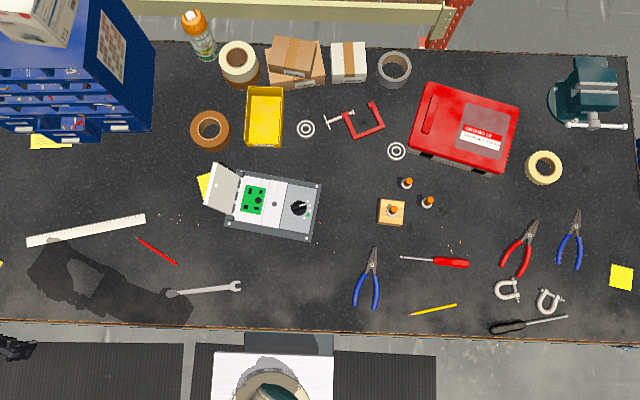

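View pics/scene0.png

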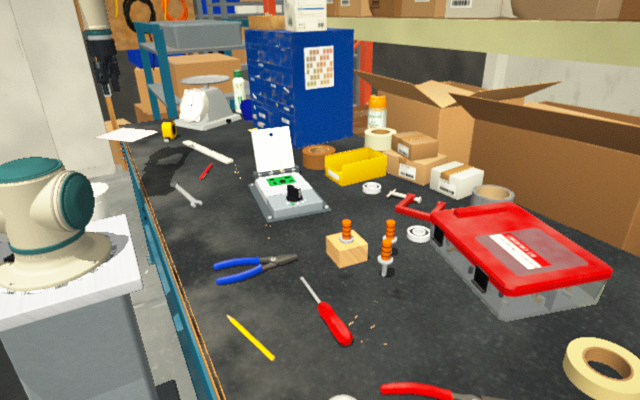

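The top view shows the jig at about (265,205), the selector at (300,208), the pin in its block at (391,211), and two look-alikes at (406,183) and (428,201). I'll enlarge these.

Run:
```python
import cv2,numpy as np
a=cv2.imread("pics/top0.png")
c1=cv2.resize(a[155:250,190:330],None,fx=5.5,fy=5.5,interpolation=cv2.INTER_CUBIC)
cv2.imwrite("pics/c1.png",c1)
c=a[180:235,365:445]
cv2.imwrite("pics/c2.png",cv2.resize(c,None,fx=7,fy=7,interpolation=cv2.INTER_CUBIC))
```

```text
(no output)
```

View pics/c1.png

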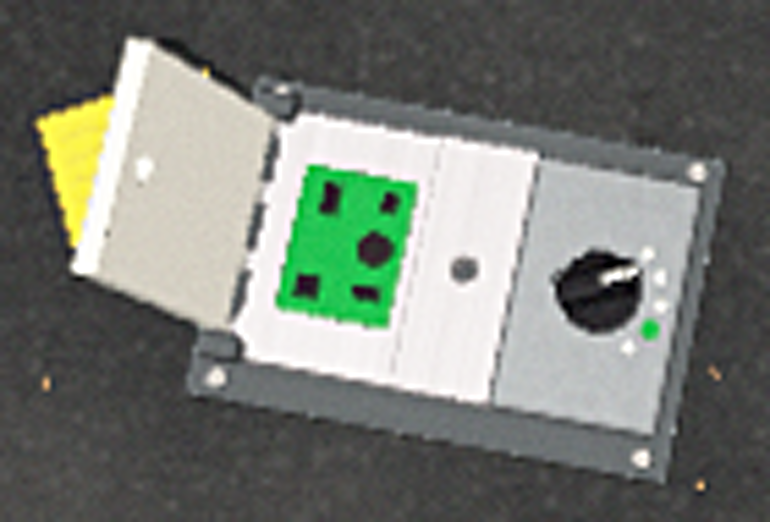

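View pics/c2.png

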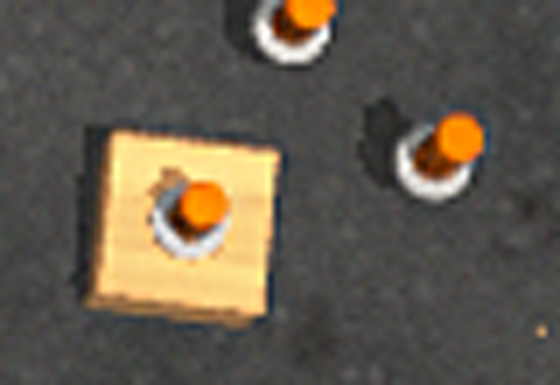

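Crop 1 shows the dots at (648,253), (660,277), (661,305), green (650,329) and (628,347), the lower hole at (464,269) and the pointer tip at about (635,266). Crop 2 shows the pin top at (204,205) and the block top corners at (113,130), (280,150), (266,317) and (94,297).

```bash
cat > h.py <<'E'
import cv2,numpy as np
from scipy.spatial.transform import Rotation as R
def cal(n):
    d=np.load(n); return d["K"],cv2.Rodrigues(d["rvec"])[0],d["tvec"].ravel()
def bp(uv,z,c):
    K,Rm,t=c; C=-Rm.T@t; d=Rm.T@np.linalg.solve(K,[uv[0],uv[1],1.]); return C+d*(z-C[2])/d[2]
def pr(X,c):
    K,Rm,t=c; p=K@(Rm@np.array(X)+t); return p[:2]/p[2]
def wristcal(d,s):
    # world->cam from state
    T=np.eye(4); q=s["ee_rot"]; T[:3,:3]=R.from_quat([q[1],q[2],q[3],q[0]]).as_matrix(); T[:3,3]=s["position"]
    W=np.linalg.inv(T@np.array(d["mount"])); return np.array(d["K"]),W[:3,:3],W[:3,3]
def tool(s):
    q=s["ee_rot"]; return R.from_quat([q[1],q[2],q[3],q[0]]).as_matrix()
E
python3 - <<'E'
from h import *
c=cal("top0.npz"); np.set_printoptions(precision=4,suppress=True)
f=lambda p,k,o:(o[0]+(p[0]+.5)/k-.5,o[1]+(p[1]+.5)/k-.5)
A=lambda p,z:bp(f(p,5.5,(190,155)),z,c)
B=lambda p,z:bp(f(p,7,(365,180)),z,c)
print("hole",A((464,269),.03))
dots=np.array([A(p,.03)[:2] for p in[(648,253),(660,277),(661,305),(650,329),(628,347)]])
M=np.c_[2*dots,np.ones(5)];x=np.linalg.lstsq(M,(dots**2).sum(1),rcond=None)[0]
sc=[A(p,.010)[:2] for p in[(283,90),(698,172),(641,458),(215,377)]]
sc=np.array(sc);print("screws",sc,"centre",sc.mean(0))
e=(sc[0]+sc[3]-sc[1]-sc[2]);yaw=np.arctan2(e[1],e[0])-np.pi/2
e2=(sc[0]+sc[1]-sc[2]-sc[3]);print("yaw",yaw,np.arctan2(e2[1],e2[0]))
h=A((464,269),.03)[:2]; Y=np.array([-np.sin(yaw),np.cos(yaw)])
print("knob from hole",h-.07*Y,"fit",x[:2],"skirt",A((598,292),.036))
k=h-.07*Y
print("dot angles",np.degrees([np.arctan2(*(d-k)[::-1]) for d in dots]),"r",np.linalg.norm(dots-k,axis=1))
p=A((635,266),.065)[:2]-k;print("pointer",np.degrees(np.arctan2(p[1],p[0])),np.linalg.norm(p))
print("pin top",B((204,205),.084),"block",np.mean([B(q,.04) for q in[(113,130),(280,150),(266,317),(94,297)]],0), "collar", B((191,219),.045))
print("lid edge", A((105,157),.16))
E
```

```text
hole [0.5493 0.0184 0.03  ]
screws [[ 0.6437  0.1196]
 [ 0.608  -0.0971]
 [ 0.4596 -0.074 ]
 [ 0.4927  0.1434]] centre [0.551 0.023]
yaw -0.1571087432805085 -0.15534641901159288
knob from hole [ 0.5383 -0.0508] fit [ 0.5399 -0.0506] skirt [ 0.539  -0.0498  0.036 ]
dot angles [ -45.5809  -70.4516  -96.9786 -122.1784 -149.6367] r [0.0322 0.0313 0.0309 0.0303 0.0297]
pointer -63.01231032677322 0.02024495519639189
pin top [ 0.5368 -0.3043  0.084 ] block [ 0.5372 -0.3051  0.04  ] collar [ 0.538  -0.3054  0.045 ]
lid edge [0.5715 0.1709 0.16  ]
```

```bash
cat >> h.py <<'E'
def plan(xyz,yaw,n=None,s=None,dec=0):
    """rows (tool axes, mm/deg) from the current pose to xyz [m], jaw-axis yaw [deg, mod 180]"""
    if s is None:
        from rig import manip; s=manip.get_state()
    T=tool(s); y0=np.degrees(np.arctan2(T[1,0],T[0,0])); dy=(yaw-y0+90)%180-90
    D=(np.array(xyz)-s["position"])*1000
    n=n or int(np.ceil(max(np.linalg.norm(D)/38,abs(dy)/6.5,1)))
    rows=[]
    for i in range(n):
        Ri=R.from_euler('z',dy*i/n,degrees=True).as_matrix()@T
        rows.append([(np.round(Ri.T@D/n,dec)+0.).tolist(),float(round(-dy/n,1))])
    print("yaw",round(y0,1),"turn",round(-dy,1),"pos",np.round(s["position"],4),"F",np.round(s["contact_force"],1),"q6",round(s["qpos"][5],2),"w",round(s["width"]*1e3,1),"t",s["clock"])
    print(str(rows).replace(" ",""))
E
python3 -c "
from h import *
plan((.52,-.05,.22),30,20)"
```

```text
yaw 69.8 turn 39.8 pos [0.1979 0.5394 0.2305] F [-0.3 -0.7 -0.2] q6 -0.12 w 85.5 t 0.1
[[[-22.0,25.0,1.0],2.0],[[-21.0,26.0,1.0],2.0],[[-20.0,27.0,1.0],2.0],[[-19.0,27.0,1.0],2.0],[[-18.0,28.0,1.0],2.0],[[-17.0,29.0,1.0],2.0],[[-16.0,29.0,1.0],2.0],[[-15.0,30.0,1.0],2.0],[[-14.0,30.0,1.0],2.0],[[-13.0,31.0,1.0],2.0],[[-12.0,31.0,1.0],2.0],[[-11.0,32.0,1.0],2.0],[[-10.0,32.0,1.0],2.0],[[-9.0,32.0,1.0],2.0],[[-8.0,33.0,1.0],2.0],[[-7.0,33.0,1.0],2.0],[[-5.0,33.0,1.0],2.0],[[-4.0,33.0,1.0],2.0],[[-3.0,33.0,1.0],2.0],[[-2.0,34.0,1.0],2.0]]
```

Call:
carry_out(
  series=[
    [[-22, 25, 1], 2],
    [[-21, 26, 1], 2],
    [[-20, 27, 1], 2],
    [[-19, 27, 1], 2],
    [[-18, 28, 1], 2],
    [[-17, 29, 1], 2],
    [[-16, 29, 1], 2],
    [[-15, 30, 1], 2],
    [[-14, 30, 1], 2],
    [[-13, 31, 1], 2],
  ],
  fingers=60,
)

```text
clock: 0.93
position: [0.3594, 0.2398, 0.2149]
ee_rot: [-0.0, 0.908, 0.42, -0.004]
contact_force: [1.1, 1.1, 0.9]
width: 0.0597
```

Call:
carry_out(
  series=[
    [[-12, 31, 1], 2],
    [[-11, 32, 1], 2],
    [[-10, 32, 1], 2],
    [[-9, 32, 1], 2],
    [[-8, 33, 1], 2],
    [[-7, 33, 1], 2],
    [[-5, 33, 1], 2],
    [[-4, 33, 1], 2],
    [[-3, 33, 1], 2],
    [[-2, 34, 1], 2],
  ],
)

```text
clock: 1.77
position: [0.5178, -0.0732, 0.2014]
ee_rot: [-0.001, 0.969, 0.246, -0.005]
contact_force: [1.5, 0.6, 1.1]
width: 0.0597
```

Run:
```python
from h import *
from rig import manip
s=manip.get_state(); d=manip.get_image("wrist"); cv2.imwrite("pics/w1.png",d["frame"])
c=wristcal(d,s); np.savez("w1.npz",K=c[0],rvec=cv2.Rodrigues(c[1])[0],tvec=c[2])
print(np.array(d["mount"]).round(3))
for n,X in dict(knob=(.539,-.0505,.065),hole=(.5493,.0184,.03)).items(): print(n,pr(X,c))
plan((.539,-.0505,.22),30)
```

```text
[[ 1.    -0.001 -0.     0.   ]
 [ 0.001  0.952  0.308 -0.078]
 [ 0.    -0.308  0.952 -0.144]
 [ 0.     0.     0.     1.   ]]
knob [355.97794363 174.66210515]
hole [401.51309624 104.57845053]
yaw 28.3 turn -1.7 pos [ 0.522  -0.0798  0.201 ] F [ 2.7 -4.4  0.5] q6 -0.77 w 59.9 t 1.8167
[[[14.0,-9.0,-10.0],-0.9],[[14.0,-9.0,-10.0],-0.9]]
```

View pics/w1.png

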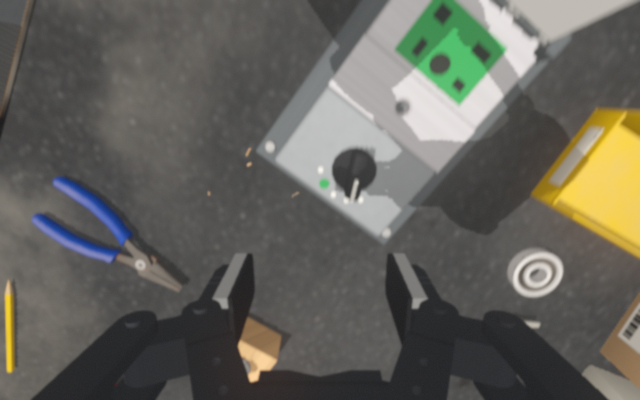

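Run:
```python
from h import *
c=cal("w1.npz"); a=cv2.imread("pics/w1.png")
cv2.imwrite("pics/w1c.png",cv2.resize(a[130:230,290:430],None,fx=5,fy=5,interpolation=cv2.INTER_CUBIC))
for x in(-47.4,-73.2):
    t=np.radians(x); pts=[(pr((.539+r*np.cos(t),-.0505+r*np.sin(t),z),c)-[290,130])*5 for r,z in((0,.065),(.021,.065),(.031,.03))]
    print(x,np.round(pts))
```

```text
-47.4 [[330. 223.]
 [356. 339.]
 [347. 332.]]
-73.2 [[330. 223.]
 [301. 340.]
 [276. 333.]]
```

View pics/w1c.png

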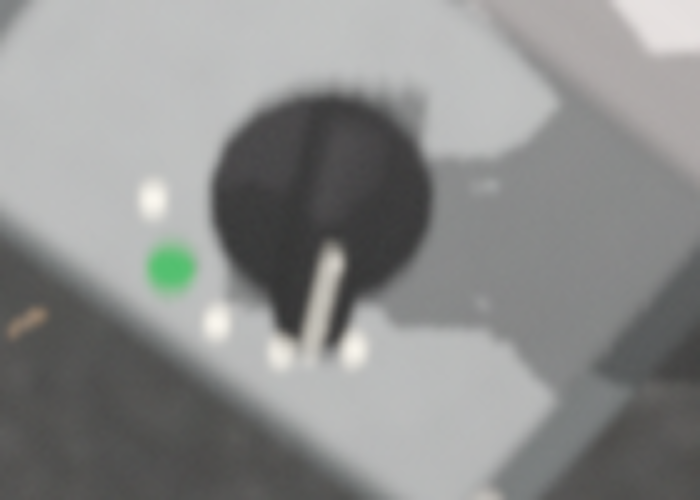

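The pointer in the crop runs from (332,250) to (310,355), which fits the 0.45 position. That leaves a 51.6° clockwise turn to green, with the jaws at yaw about 17°.

```bash
python3 -c "
from h import *
plan((.539,-.0505,.043),16.8,9)"
```

```text
yaw 28.3 turn 11.5 pos [ 0.522  -0.0798  0.201 ] F [ 2.7 -4.4  0.5] q6 -0.77 w 59.9 t 1.8167
[[[3.0,-2.0,18.0],1.3],[[3.0,-2.0,18.0],1.3],[[3.0,-2.0,18.0],1.3],[[3.0,-2.0,18.0],1.3],[[3.0,-2.0,18.0],1.3],[[3.0,-2.0,18.0],1.3],[[3.0,-2.0,18.0],1.3],[[3.0,-3.0,18.0],1.3],[[3.0,-3.0,18.0],1.3]]
```

Lateral motion first, then partway down, and check.

Call:
carry_out(
  series=[
    [[7, -5, 10], 3],
    [[7, -5, 10], 3],
    [[7, -6, 15], 3],
    [[6, -5, 20], 2.5],
    [[0, 0, 30], 0],
    [[0, 0, 0], 0],
    [[0, 0, 0], 0],
  ],
  fingers=45,
)

```text
clock: 2.4
position: [0.5403, -0.0548, 0.1113]
ee_rot: [0.004, 0.991, 0.137, -0.004]
contact_force: [-0.6, 0.7, 0.6]
width: 0.0452
```

```bash
python3 -c "
from h import *
plan((.539,-.0505,.043),16.8,4)"
```

```text
yaw 15.7 turn -1.1 pos [ 0.5403 -0.0548  0.1113] F [-0.6  0.7  0.6] q6 -0.49 w 45.2 t 2.4
[[[0.0,-1.0,17.0],-0.3],[[0.0,-1.0,17.0],-0.3],[[0.0,-1.0,17.0],-0.3],[[0.0,-1.0,17.0],-0.3]]
```

Call:
carry_out(
  series=[
    [[0, -1, 17], 0],
    [[0, -1, 17], -0.5],
    [[0, -1, 17], -0.5],
    [[0, -1, 15], 0],
    [[0, 0, 0], 0],
    [[0, 0, 0], 0],
  ],
)

```text
clock: 2.9
position: [0.5435, -0.0525, 0.0514]
ee_rot: [0.006, 0.989, 0.146, 0.001]
contact_force: [1.4, 0.2, 0.1]
width: 0.0451
```

Call:
carry_out(
  series=[
    [[0, 0, 0], 0],
    [[0, 0, 0], 0],
    [[0, 0, 0], 0],
    [[0, 0, 0], 0],
    [[0, 0, 0], 0],
  ],
  fingers=0,
  squeeze=25,
)

```text
clock: 3.32
position: [0.5407, -0.0542, 0.0546]
ee_rot: [0.007, 0.989, 0.147, -0.002]
contact_force: [1.7, -0.1, -8.1]
width: 0.0122
```

```bash
python3 -c "
from h import *
plan((.539,-.0505,.043),16.8,4)"
```

```text
yaw 16.9 turn 0.1 pos [ 0.5407 -0.0542  0.0546] F [ 1.7 -0.1 -8.1] q6 -0.5 w 12.2 t 3.3167
[[[0.0,-1.0,3.0],0.0],[[0.0,-1.0,3.0],0.0],[[0.0,-1.0,3.0],0.0],[[0.0,-1.0,3.0],0.0]]
```

Call:
carry_out(
  series=[
    [[0, 0, 0], 0],
    [[0, 0, 0], 0],
    [[0, -2, 4], 0],
    [[0, -2, 4], 0],
    [[0, -1, 3], 0],
    [[0, 0, 0], 0],
  ],
  fingers=35,
)

```text
clock: 3.82
position: [0.5425, -0.0496, 0.0463]
ee_rot: [0.009, 0.989, 0.147, 0.002]
contact_force: [-0.1, 0.8, 0.2]
width: 0.0352
```

```bash
python3 -c "
from h import *
plan((.539,-.0505,.043),16.8,2)"
```

```text
yaw 16.9 turn 0.1 pos [ 0.5425 -0.0496  0.0463] F [-0.1  0.8  0.2] q6 -0.49 w 35.2 t 3.8167
[[[-2.0,0.0,2.0],0.1],[[-2.0,0.0,2.0],0.1]]
```

Call:
carry_out(
  series=[
    [[-2, 0, 1], 0],
    [[0, 0, 0], 0],
    [[0, 0, 0], 0],
    [[0, 0, 0], 0],
    [[0, 0, 0], 0],
  ],
  fingers=0,
  squeeze=40,
)

```text
clock: 4.23
position: [0.5395, -0.0501, 0.0452]
ee_rot: [0.009, 0.989, 0.148, 0.001]
contact_force: [-0.4, 0.7, -0.2]
width: 0.0122
```

Call:
carry_out(
  series=[
    [[0, 0, 0], 6.5],
    [[0, 0, 0], 6.5],
    [[0, 0, 0], 6.5],
    [[0, 0, 0], 6.5],
    [[0, 0, 0], 6.5],
    [[0, 0, 0], 6.5],
    [[0, 0, 0], 6.5],
    [[0, 0, 0], 6.5],
  ],
)

```text
clock: 4.9
position: [0.5397, -0.0502, 0.0452]
ee_rot: [0.007, 0.947, -0.32, 0.005]
contact_force: [0.4, 0.7, 1.3]
width: 0.0119
```

```bash
python3 -c "
from h import *
plan((.539,-.0505,.045),-34.8,2)"
```

```text
yaw -37.3 turn -2.5 pos [ 0.5397 -0.0502  0.0452] F [0.4 0.7 1.3] q6 0.45 w 11.9 t 4.9
[[[0.0,0.0,0.0],-1.3],[[0.0,0.0,0.0],-1.3]]
```

Call:
carry_out(
  series=[
    [[0, 0, 0], -2.5],
    [[0, 0, 0], 0],
    [[0, 0, 0], 0],
  ],
)

```text
clock: 5.15
position: [0.5397, -0.0502, 0.0452]
ee_rot: [0.007, 0.954, -0.301, 0.004]
contact_force: [0.2, -0.5, 1.1]
width: 0.0122
```

Call:
carry_out(
  series=[
    [[0, 0, 0], 0],
    [[0, 0, 0], 0],
    [[0, 0, 0], 0],
    [[0, 0, -15], 0],
    [[0, 0, -35], 0],
    [[0, 0, -35], 0],
    [[0, 0, -35], 0],
    [[0, 0, -35], 0],
  ],
  fingers=45,
)

```text
clock: 5.82
position: [0.5334, -0.0466, 0.1966]
ee_rot: [0.008, 0.953, -0.302, -0.006]
contact_force: [1.2, -1.0, 0.1]
width: 0.0449
```

Run:
```python
from h import *
from rig import manip
s=manip.get_state(); d=manip.get_image("wrist"); c=wristcal(d,s)
p=pr((.539,-.0505,.065),c).astype(int);print(p)
a=cv2.imread
f=d["frame"];x,y=max(p[0]-80,0),max(p[1]-60,0)
cv2.imwrite("pics/w2.png",cv2.resize(f[y:y+120,x:x+160],None,fx=4,fy=4,interpolation=cv2.INTER_CUBIC))
plan((.56,0.,.2),-34.8)
```

```text
[328 184]
yaw -35.2 turn -0.4 pos [ 0.5379 -0.0474  0.2042] F [ 2.4 -0.3  3.9] q6 0.41 w 45.4 t 5.8667
[[[-5.0,-26.0,2.0],-0.2],[[-5.0,-26.0,2.0],-0.2]]
```

View pics/w2.png

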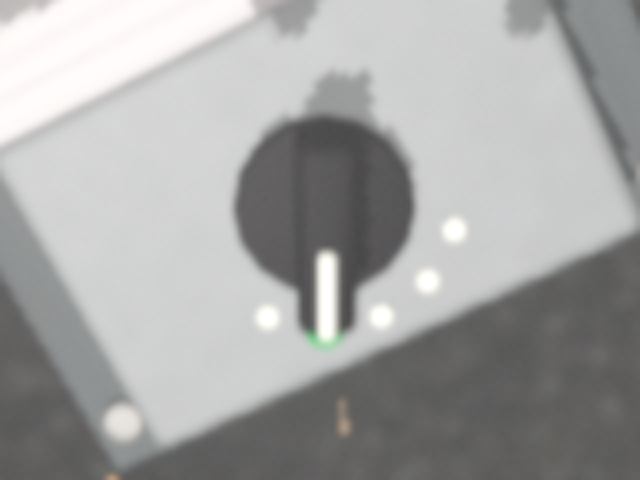

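The pointer at (326,340) covers the green dot, so the selector is set. Next I go over the lid and push it from behind.

```bash
python3 -c "
from h import *
plan((.581,.214,.215),-9,8)"
```

```text
yaw -35.2 turn -26.2 pos [ 0.5379 -0.0474  0.2042] F [ 2.4 -0.3  3.9] q6 0.41 w 45.4 t 5.8667
[[[-14.0,-30.0,-2.0],-3.3],[[-13.0,-31.0,-2.0],-3.3],[[-11.0,-31.0,-2.0],-3.3],[[-9.0,-32.0,-2.0],-3.3],[[-7.0,-32.0,-2.0],-3.3],[[-5.0,-33.0,-2.0],-3.3],[[-4.0,-33.0,-2.0],-3.3],[[-2.0,-33.0,-2.0],-3.3]]
```

Call:
carry_out(
  series=[
    [[-14, -30, -4], -3.3],
    [[-13, -31, -4], -3.3],
    [[-11, -31, -3], -3.3],
    [[-9, -32, -3], -3.3],
    [[-7, -32, -2], -3.3],
    [[-5, -33, -2], -3.3],
    [[-4, -33, -1], -3.3],
    [[-2, -33, 0], -3.3],
    [[0, 0, 0], 0],
    [[0, 0, 0], 0],
  ],
  fingers=0,
)

```text
clock: 6.7
position: [0.5863, 0.2251, 0.2251]
ee_rot: [0.007, 0.998, -0.069, 0.009]
contact_force: [0.1, -1.1, 0.6]
width: 0.0002
```

```bash
python3 -c "
from h import *
plan((.581,.214,.125),-9,4)"
```

```text
yaw -7.9 turn 1.1 pos [0.5863 0.2251 0.2251] F [ 0.1 -1.1  0.6] q6 0.41 w 0.2 t 6.7
[[[-1.0,3.0,25.0],0.3],[[-1.0,3.0,25.0],0.3],[[-1.0,3.0,25.0],0.3],[[-1.0,3.0,25.0],0.3]]
```

Call:
carry_out(
  series=[
    [[-1, 1, 28], 0],
    [[-1, 1, 28], 0],
    [[-1, 1, 28], 0],
    [[0, 0, 14], 0],
    [[0, 0, 0], 0],
  ],
)

```text
clock: 7.12
position: [0.5861, 0.2189, 0.1253]
ee_rot: [0.007, 0.997, -0.07, 0.012]
contact_force: [-0.1, 0.3, -0.3]
width: -0.0003
```

Call:
carry_out(
  series=[
    [[0, 14, 0], 0],
    [[0, 14, 0], 0],
    [[0, 14, 0], 0],
    [[0, 14, 0], 0],
    [[0, 14, 0], 0],
    [[0, 14, 0], 0],
    [[0, 14, 0], 0],
  ],
)

```text
clock: 7.7
position: [0.5737, 0.112, 0.1333]
ee_rot: [0.005, 0.997, -0.072, 0.017]
contact_force: [0.1, 0.3, -0.3]
width: 0.0001
```

```bash
python3 -c "
from h import *
plan((.559,.077,.125),-9,4)"
```

```text
yaw -8.3 turn 0.7 pos [0.5737 0.112  0.1333] F [ 0.1  0.3 -0.3] q6 0.24 w 0.1 t 7.7
[[[-2.0,9.0,2.0],0.2],[[-2.0,9.0,2.0],0.2],[[-2.0,9.0,2.0],0.2],[[-2.0,9.0,2.0],0.2]]
```

Call:
carry_out(
  series=[
    [[-1, 12, 1], 0],
    [[-1, 12, 1], 0],
    [[-1, 12, 1], 0],
    [[-1, 12, 1], 0],
    [[0, 12, 0], 0],
    [[0, 0, 0], 0],
    [[0, 0, 0], 0],
    [[0, 0, 0], 0],
  ],
)

```text
clock: 8.37
position: [0.5604, 0.04, 0.1346]
ee_rot: [0.006, 0.997, -0.076, 0.022]
contact_force: [0.3, 0.0, -0.8]
width: -0.0
```

Run:
```python
from h import *
from rig import manip
d=manip.get_image("scene"); f=d["frame"]
cv2.imwrite("pics/s2.png",cv2.resize(f[90:240,200:400],None,fx=3.5,fy=3.5,interpolation=cv2.INTER_CUBIC))
plan((.5372,-.3048,.16),-9)
```

```text
yaw -8.7 turn 0.3 pos [0.5604 0.0402 0.1345] F [ 0.4 -0.5  0.2] q6 0.12 w 0.3 t 8.4167
[[[3.0,34.0,-2.0],0.0],[[3.0,34.0,-2.0],0.0],[[3.0,34.0,-2.0],0.0],[[3.0,34.0,-2.0],0.0],[[3.0,34.0,-2.0],0.0],[[3.0,34.0,-2.0],0.0],[[3.0,34.0,-2.0],0.0],[[3.0,34.0,-2.0],0.0],[[3.0,34.0,-2.0],0.0],[[3.0,34.0,-2.0],0.0]]
```

View pics/s2.png

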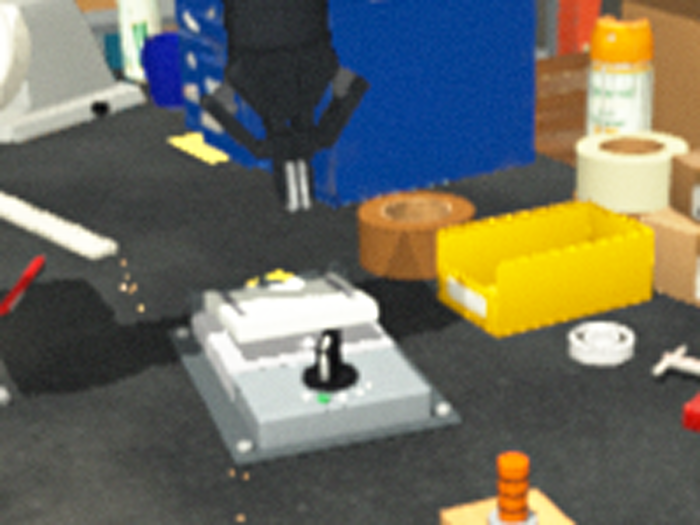

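The upper half is down at (300,305) in the crop, and the knob still points at green. Next is the pin.

```bash
python3 -c "
from h import *
plan((.537,-.3047,.17),38,13)"
```

```text
yaw -8.7 turn -46.7 pos [0.5604 0.0402 0.1345] F [ 0.4 -0.5  0.2] q6 0.12 w 0.3 t 8.4167
[[[2.0,27.0,-2.0],-3.6],[[1.0,27.0,-2.0],-3.6],[[-1.0,27.0,-3.0],-3.6],[[-3.0,26.0,-3.0],-3.6],[[-4.0,26.0,-3.0],-3.6],[[-6.0,26.0,-3.0],-3.6],[[-8.0,25.0,-3.0],-3.6],[[-9.0,25.0,-3.0],-3.6],[[-11.0,24.0,-3.0],-3.6],[[-12.0,24.0,-3.0],-3.6],[[-14.0,23.0,-3.0],-3.6],[[-15.0,22.0,-3.0],-3.6],[[-16.0,21.0,-3.0],-3.6]]
```

Call:
carry_out(
  series=[
    [[2, 27, -3], -3.6],
    [[1, 27, -3], -3.6],
    [[-1, 27, -4], -3.6],
    [[-3, 26, -4], -3.6],
    [[-4, 26, -4], -3.6],
    [[-6, 26, -4], -3.6],
    [[-8, 25, -3], -3.6],
    [[-9, 25, -3], -3.6],
    [[-11, 24, -3], -3.6],
  ],
  fingers=45,
)

```text
clock: 9.17
position: [0.5494, -0.1952, 0.1669]
ee_rot: [0.008, 0.974, 0.228, 0.019]
contact_force: [0.7, 0.4, 0.4]
width: 0.0451
```

Call:
carry_out(
  series=[
    [[-12, 24, -3], -3.6],
    [[-14, 23, -3], -3.6],
    [[-15, 22, -3], -3.6],
    [[-8, 10, -2], -3.6],
    [[0, 0, 0], 0],
    [[0, 0, 0], 0],
  ],
)

```text
clock: 9.67
position: [0.551, -0.295, 0.1783]
ee_rot: [0.012, 0.935, 0.354, 0.019]
contact_force: [-1.1, -0.8, 0.0]
width: 0.045
```

Run:
```python
from h import *
from rig import manip
s=manip.get_state(); d=manip.get_image("wrist"); c=wristcal(d,s)
cv2.imwrite("pics/w3.png",d["frame"]); np.savez("w3.npz",K=c[0],rvec=cv2.Rodrigues(c[1])[0],tvec=c[2])
print("top",pr((.537,-.3047,.084),c),"block",pr((.537,-.3047,.04),c),"tilt z axis",tool(s)[:,2])
plan((.537,-.3047,.052),38,8)
```

```text
top [292.7342216  193.81431332] block [295.16565761 176.86924929] tilt z axis [ 0.04352831 -0.00843004 -0.99901663]
yaw 41.6 turn 3.6 pos [ 0.5511 -0.2948  0.1782] F [-0.1 -0.5 -0. ] q6 -1.34 w 45.0 t 9.7167
[[[-3.0,-1.0,16.0],0.4],[[-3.0,-1.0,16.0],0.4],[[-3.0,-1.0,16.0],0.4],[[-3.0,-1.0,16.0],0.4],[[-3.0,-1.0,16.0],0.4],[[-3.0,-1.0,16.0],0.4],[[-3.0,-1.0,16.0],0.4],[[-3.0,-1.0,16.0],0.4]]
```

View pics/w3.png

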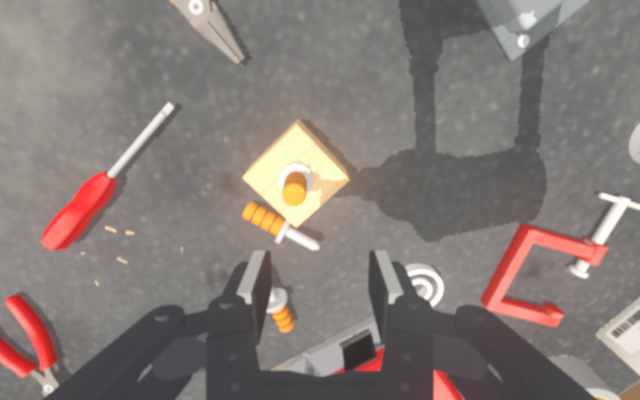

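The pin's top is at (293,190) and the block's centre at (297,176), both within 2 mm of the prediction. One look-alike lies on its side beside the block, below finger height.

Call:
carry_out(
  series=[
    [[-4, -1, 14], 0.4],
    [[-4, -1, 14], 0.4],
    [[-4, -1, 14], 0.4],
    [[-3, -1, 14], 0.4],
    [[-3, -1, 14], 0.4],
    [[-3, 0, 10], 0.4],
    [[0, 0, 0], 0],
    [[0, 0, 0], 0],
  ],
)

```text
clock: 10.38
position: [0.5374, -0.2916, 0.0945]
ee_rot: [0.008, 0.942, 0.336, 0.02]
contact_force: [-0.6, 0.2, -0.1]
width: 0.0448
```

```bash
python3 -c "
from h import *
plan((.537,-.3047,.052),40,4)"
```

```text
yaw 39.3 turn -0.7 pos [ 0.5374 -0.2916  0.0945] F [-0.6  0.2 -0.1] q6 -1.32 w 44.8 t 10.3833
[[[-2.0,2.0,11.0],-0.2],[[-2.0,2.0,11.0],-0.2],[[-3.0,2.0,11.0],-0.2],[[-3.0,2.0,11.0],-0.2]]
```

Call:
carry_out(
  series=[
    [[-5, 5, 0], 0],
    [[-4, 4, 3], 0],
    [[0, 0, 0], 0],
    [[0, 0, 0], 0],
  ],
)

```text
clock: 10.72
position: [0.5383, -0.3051, 0.0937]
ee_rot: [0.01, 0.941, 0.337, 0.022]
contact_force: [-0.2, -0.1, 0.6]
width: 0.0452
```

```bash
python3 -c "
from h import *
plan((.537,-.3047,.052),40,4)"
```

```text
yaw 39.4 turn -0.6 pos [ 0.5383 -0.3051  0.0937] F [-0.2 -0.1  0.6] q6 -1.34 w 45.2 t 10.7167
[[[-1.0,-1.0,10.0],-0.2],[[-1.0,-1.0,10.0],-0.2],[[-1.0,-1.0,10.0],-0.2],[[-1.0,-1.0,10.0],-0.2]]
```

Call:
carry_out(
  series=[
    [[-1, -1, 11], 0],
    [[-1, -1, 11], 0],
    [[0, 0, 10], 0],
    [[0, 0, 9], 0],
    [[0, 0, 0], 0],
    [[0, 0, 0], 0],
  ],
)

```text
clock: 11.22
position: [0.5381, -0.3065, 0.05]
ee_rot: [0.011, 0.942, 0.336, 0.023]
contact_force: [0.2, -0.5, -0.5]
width: 0.0448
```

```bash
python3 -c "
from h import *
plan((.537,-.3047,.050),40,2)"
```

```text
yaw 39.3 turn -0.7 pos [ 0.5381 -0.3065  0.05  ] F [ 0.2 -0.5 -0.5] q6 -1.35 w 44.8 t 11.2167
[[[0.0,-1.0,0.0],-0.4],[[0.0,-1.0,0.0],-0.4]]
```

Call:
carry_out(
  series=[
    [[0, -1, 0], 0],
    [[0, 0, 0], 0],
    [[0, 0, 0], 0],
    [[0, 0, 0], 0],
    [[0, 0, 0], 0],
    [[0, 0, 0], 0],
  ],
  fingers=0,
  squeeze=60,
)

```text
clock: 11.72
position: [0.5379, -0.3057, 0.0506]
ee_rot: [0.012, 0.942, 0.336, 0.023]
contact_force: [0.1, 1.0, -1.0]
width: 0.0166
```

```bash
python3 -c "
from h import *
from rig import manip; print(tool(manip.get_state()))
plan((.537,-.3047,.12),40,4)"
```

```text
[[ 0.77337936  0.63188105  0.05109504]
 [ 0.63296573 -0.77414907 -0.00689908]
 [ 0.03519578  0.03767701 -0.99866997]]
yaw 39.3 turn -0.7 pos [ 0.5379 -0.3057  0.0506] F [ 0.1  1.  -1. ] q6 -1.35 w 16.6 t 11.7167
[[[1.0,0.0,-17.0],-0.2],[[1.0,0.0,-17.0],-0.2],[[1.0,0.0,-17.0],-0.2],[[1.0,0.0,-17.0],-0.2]]
```

Call:
carry_out(
  series=[
    [[1, 0, -12], 0],
    [[1, 1, -20], 0],
    [[1, 1, -25], 0],
    [[1, 1, -25], 0],
    [[0, 0, 0], 0],
    [[0, 0, 0], 0],
  ],
)

```text
clock: 12.22
position: [0.5384, -0.3056, 0.1348]
ee_rot: [0.012, 0.942, 0.336, 0.022]
contact_force: [0.4, -0.8, -1.1]
width: 0.0165
```

```bash
python3 -c "
from h import *
plan((.5493,.0184,.135),40,14)"
```

```text
yaw 39.3 turn -0.7 pos [ 0.5384 -0.3056  0.1348] F [ 0.4 -0.8 -1.1] q6 -1.34 w 16.5 t 12.2167
[[[15.0,-17.0,0.0],-0.0],[[15.0,-17.0,0.0],-0.0],[[15.0,-17.0,0.0],-0.0],[[15.0,-17.0,0.0],-0.0],[[15.0,-17.0,0.0],-0.0],[[15.0,-17.0,0.0],-0.0],[[15.0,-17.0,0.0],-0.0],[[15.0,-17.0,0.0],-0.0],[[15.0,-17.0,0.0],-0.0],[[15.0,-17.0,0.0],-0.0],[[15.0,-17.0,0.0],-0.0],[[15.0,-17.0,0.0],-0.0],[[15.0,-17.0,0.0],-0.0],[[15.0,-17.0,0.0],-0.0]]
```

Call:
carry_out(
  series=[
    [[15, -17, -1], 0],
    [[15, -17, -1], 0],
    [[15, -17, -1], 0],
    [[15, -17, 0], 0],
    [[15, -17, 0], 0],
    [[15, -17, 0], 0],
    [[15, -17, 0], 0],
    [[15, -17, 0], 0],
    [[15, -17, 0], 0],
    [[15, -17, 0], 0],
  ],
)

```text
clock: 13.05
position: [0.5415, -0.0732, 0.1244]
ee_rot: [0.009, 0.943, 0.332, 0.016]
contact_force: [0.9, 0.6, -1.9]
width: 0.0165
```

Call:
carry_out(
  series=[
    [[7, -9, 0], 0],
    [[0, 0, 0], 0],
    [[0, 0, 0], 0],
    [[0, 0, 0], 0],
  ],
)

```text
clock: 13.38
position: [0.5383, -0.0573, 0.1206]
ee_rot: [0.006, 0.942, 0.335, 0.013]
contact_force: [0.2, -0.7, -0.8]
width: 0.0166
```

Run:
```python
from h import *
from rig import manip
s=manip.get_state(); d=manip.get_image("wrist"); c=wristcal(d,s)
f=d["frame"]; np.savez("w4.npz",K=c[0],rvec=cv2.Rodrigues(c[1])[0],tvec=c[2])
cv2.imwrite("pics/w4full.png",f)
print("hole",pr((.5495,.0185,.0506),c),"tcp",pr(s["position"],c))
T=tool(s); tip=s["position"]+[-.0009,.001,-.0466]; print("tip",pr(tip,c))
h=pr((.5495,.0185,.0506),c).astype(int); x,y=max(h[0]-100,0),max(h[1]-75,0); print("crop",x,y)
cv2.imwrite("pics/w4.png",cv2.resize(f,None,fx=1.25,fy=1.25,interpolation=cv2.INTER_CUBIC))
plan((.5493,.0184,.135),40)
```

```text
hole [408.37914236 131.0411216 ] tcp [319.3747153  263.02892511]
tip [317.69884756 221.76317864]
crop 308 56
yaw 39.1 turn -0.9 pos [ 0.5383 -0.0577  0.1206] F [-0.3 -1.2 -1.5] q6 -0.92 w 16.6 t 13.4333
[[[19.0,-17.0,-5.0],-0.3],[[19.0,-17.0,-5.0],-0.3],[[19.0,-17.0,-5.0],-0.3]]
```

View pics/w4.png

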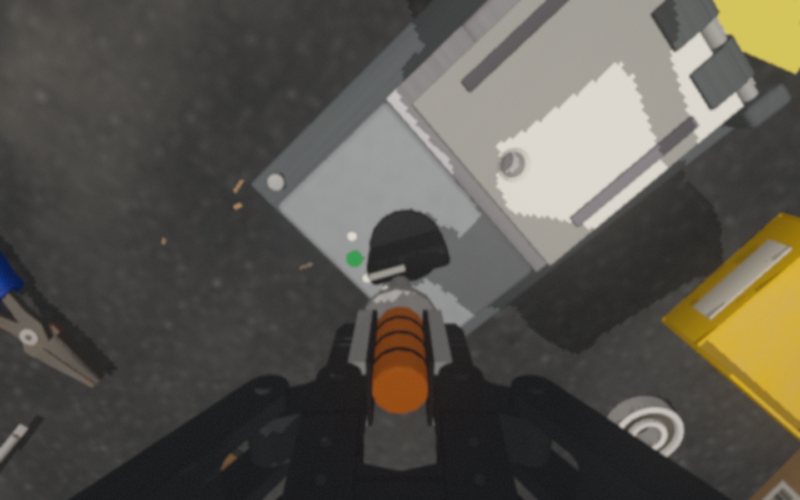

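Run:
```python
from h import *
c=cal("w4.npz")
for v in (0.9,1.1,1.35,1.8):
    t=np.radians(-47.4)-v; print(v,[np.round(1.25*pr((.539+r*np.cos(t),-.0505+r*np.sin(t),z),c)) for r,z in((.005,.065),(.021,.065),(.031,.03))])
print(bp((409.6,129.6),.0506,c), bp((409.6,129.6),.05,c))
f=cv2.imread("pics/w4full.png"); cv2.imwrite("pics/w4c.png",cv2.resize(f[155:260,255:395],None,fx=5,fy=5,interpolation=cv2.INTER_CUBIC))
```

```text
0.9 [array([399., 270.]), array([376., 290.]), array([365., 275.])]
1.1 [array([398., 268.]), array([371., 283.]), array([359., 267.])]
1.35 [array([397., 266.]), array([366., 275.]), array([353., 256.])]
1.8 [array([397., 262.]), array([365., 257.]), array([351., 233.])]
[0.54947523 0.01961413 0.0506    ] [0.54965822 0.01965827 0.05      ]
```

View pics/w4c.png

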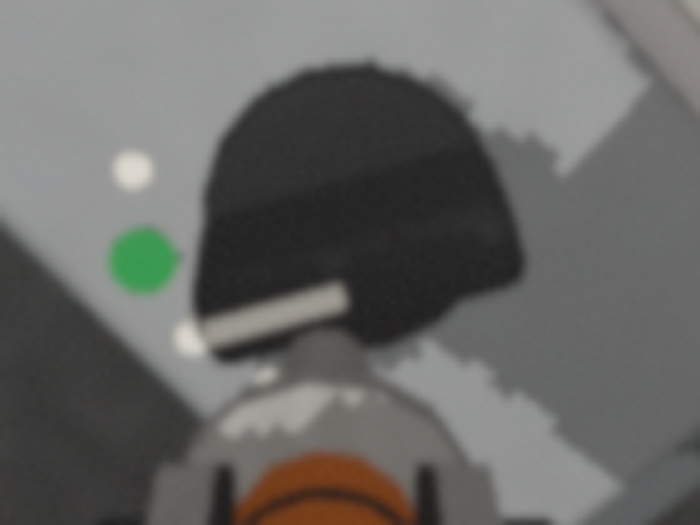

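The pointer's slope of 16° fits 1.35, so the selector is still at green. The hole is within about 1 mm of the prediction.

Run:
```python
from h import *
from rig import manip
c=cal("w4.npz"); s=manip.get_state(); T=tool(s)
print(T[:,2], "tip seen", bp((320,223.5),.0745,c)-s["position"])
Tg=np.array([[.7734,.6319,.0511],[.633,-.7741,-.0069],[.0352,.0377,-.9987]])
print("tip rigid", T@Tg.T@np.array([-.0008,.0008,-.0466]))
plan((.5495,.0188,.14),40,4)
```

```text
[ 0.02938052 -0.0033905  -0.99956255] tip seen [ 0.00069758  0.00147217 -0.04613454]
tip rigid [-0.00180981  0.00097388 -0.04656987]
yaw 39.1 turn -0.9 pos [ 0.5383 -0.0577  0.1206] F [-0.3 -1.2 -1.5] q6 -0.92 w 16.6 t 13.4333
[[[14.0,-13.0,-5.0],-0.2],[[14.0,-13.0,-5.0],-0.2],[[14.0,-13.0,-5.0],-0.2],[[14.0,-13.0,-5.0],-0.2]]
```

Call:
carry_out(
  series=[
    [[0, 0, -16], 0],
    [[14, -13, -3], 0],
    [[14, -13, -1], 0],
    [[14, -13, 0], 0],
    [[14, -13, 0], 0],
    [[0, 0, 0], 0],
    [[0, 0, 0], 0],
  ],
)

```text
clock: 14.02
position: [0.5514, 0.01, 0.1411]
ee_rot: [0.009, 0.944, 0.329, 0.013]
contact_force: [0.6, 0.3, 0.3]
width: 0.0164
```

```bash
python3 -c "
from h import *
plan((.55,.018,.115),40,2)"
```

```text
yaw 38.4 turn -1.6 pos [0.5514 0.01   0.1411] F [0.6 0.3 0.3] q6 -0.77 w 16.4 t 14.0167
[[[2.0,-4.0,13.0],-0.8],[[2.0,-4.0,13.0],-0.8]]
```

Call:
carry_out(
  series=[
    [[2, -3, 10], 0],
    [[2, -3, 10], 0],
    [[0, 0, 8], 0],
    [[0, 0, 0], 0],
    [[0, 0, 0], 0],
  ],
)

```text
clock: 14.43
position: [0.5512, 0.0128, 0.109]
ee_rot: [0.01, 0.945, 0.326, 0.012]
contact_force: [0.8, -0.5, -1.1]
width: 0.0166
```

```bash
python3 -c "
from h import *
plan((.55,.018,.105),40,1,dec=1)"
```

```text
yaw 38.1 turn -1.9 pos [0.5512 0.0128 0.109 ] F [ 0.8 -0.5 -1.1] q6 -0.76 w 16.6 t 14.4333
[[[2.2,-4.9,3.9],-1.9]]
```

Call:
carry_out(
  series=[
    [[2, -3, 0], 0],
    [[1, -3, 0], 0],
    [[0, 0, 0], 0],
    [[0, 0, 0], 0],
    [[0, 0, 0], 0],
  ],
)

```text
clock: 14.85
position: [0.5496, 0.0193, 0.1086]
ee_rot: [0.01, 0.945, 0.326, 0.012]
contact_force: [0.9, 0.6, -1.3]
width: 0.0164
```

```bash
python3 -c "
from h import *
plan((.55,.018,.085),38,1,dec=1)"
```

```text
yaw 38.1 turn 0.1 pos [0.5496 0.0193 0.1086] F [ 0.9  0.6 -1.3] q6 -0.75 w 16.4 t 14.85
[[[-0.9,0.7,23.6],0.1]]
```

Call:
carry_out(
  series=[
    [[-0.5, 0.7, 6], 0],
    [[0, 0, 6], 0],
    [[0, 0, 6], 0],
    [[0, 0, 5], 0],
    [[0, 0, 0], 0],
    [[0, 0, 0], 0],
  ],
)

```text
clock: 15.35
position: [0.5503, 0.0181, 0.0834]
ee_rot: [0.01, 0.945, 0.326, 0.012]
contact_force: [-0.2, -0.4, -0.9]
width: 0.0166
```

```bash
python3 -c "
from h import *
plan((.55,.018,.065),38,1,dec=1)"
```

```text
yaw 38.1 turn 0.1 pos [0.5503 0.0181 0.0834] F [-0.2 -0.4 -0.9] q6 -0.75 w 16.6 t 15.35
[[[-0.6,-0.6,18.4],0.1]]
```

Call:
carry_out(
  series=[
    [[-0.4, -0.4, 5], 0],
    [[0, 0, 5], 0],
    [[0, 0, 5], 0],
    [[0, 0, 4], 0],
    [[0, 0, 0], 0],
    [[0, 0, 0], 0],
  ],
)

```text
clock: 15.85
position: [0.5505, 0.018, 0.062]
ee_rot: [0.01, 0.945, 0.326, 0.012]
contact_force: [-0.2, 0.3, -1.4]
width: 0.0165
```

```bash
python3 -c "
from h import *
plan((.55,.018,.053),38,1,dec=1)"
```

```text
yaw 38.1 turn 0.1 pos [0.5505 0.018  0.062 ] F [-0.2  0.3 -1.4] q6 -0.75 w 16.5 t 15.85
[[[-0.5,-0.6,9.0],0.1]]
```

Call:
carry_out(
  series=[
    [[-0.3, -0.3, 3], 0],
    [[0, 0, 3], 0],
    [[0, 0, 3], 0],
    [[0, 0, 3], 0],
    [[0, 0, 3], 0],
  ],
)

```text
clock: 16.27
position: [0.5509, 0.0173, 0.0528]
ee_rot: [0.011, 0.945, 0.326, 0.013]
contact_force: [-9.4, 0.9, 31.9]
width: 0.0163
```

Call:
carry_out(
  series=[
    [[0, 0, 3], 0],
    [[0, 0, 3], 0],
  ],
)

```text
clock: 16.43
position: [0.5509, 0.0173, 0.0531]
ee_rot: [0.011, 0.945, 0.327, 0.014]
contact_force: [-7.1, 1.0, 21.4]
width: 0.0162
```

Run:
```python
from h import *
from rig import manip
for i in range(6):
    d=manip.get_image("scene"); s=manip.get_state(); print(s["clock"],s["position"].round(4),s["contact_force"].round(1),round(s["width"],4))
f=d["frame"]
cv2.imwrite("pics/s3.png",cv2.resize(f[110:280,220:420],None,fx=3.5,fy=3.5,interpolation=cv2.INTER_CUBIC))
```

```text
16.4833 [0.5508 0.0173 0.053 ] [-7.5  0.5 23.2] 0.0164
16.5333 [0.5508 0.0174 0.053 ] [-7.8  0.8 22.5] 0.0167
16.5833 [0.5508 0.0174 0.053 ] [-7.6  1.3 22.2] 0.0163
16.6333 [0.5509 0.0174 0.053 ] [-7.2  0.7 21.7] 0.0162
16.6833 [0.5509 0.0173 0.053 ] [-7.6  0.4 21.9] 0.0166
16.7333 [0.5508 0.0174 0.053 ] [-7.3  0.6 22.3] 0.0166
```

View pics/s3.png

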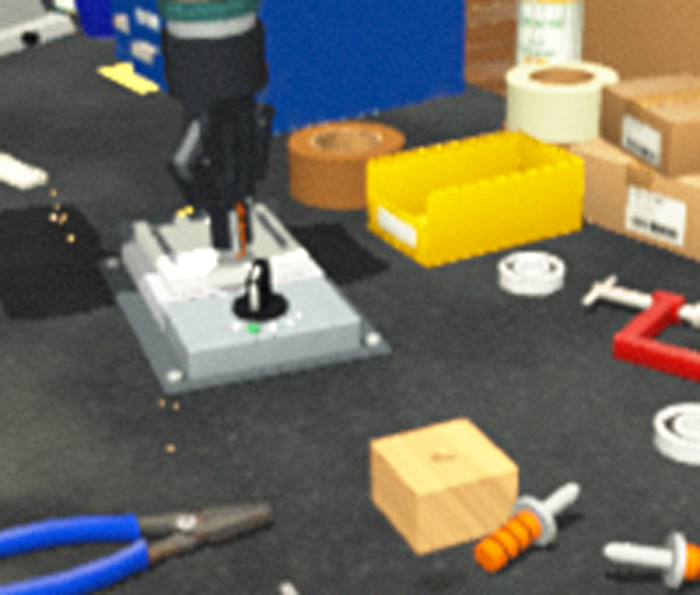

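```bash
python3 -c "
from rig import manip
print(manip.sign_off())"
```

```text
the job is handed in; nothing more can be done
None
```

I carried out every step and handed the job in at about 16.8 s on the robot's clock. No verdict came back.

- **Selector:** I turned it about 52° clockwise from the 0.45 position to the green dot. A close-up showed the pointer on green. A second wrist picture, with the pin already in hand, still fitted 1.35 rad. The last scene picture was too coarse to measure the knob's angle.
- **Upper half:** I pushed it over from behind and it sank onto its spring. A picture confirmed it was down before I went for the pin.
- **Pin:** I took the one from the wooden block and passed it through both holes without any noticeable resistance. I then pressed it down until the tool stopped with its tip at 53 mm above the table, 2 mm below my estimate for fully home.
- **Final check:** over the last 0.3 s the push held steady at about 22 N down and the opening stayed at 16.5 mm on the handle. The jig looked shut in the picture, but I could not measure the hinge angle directly.

**Imperfections:**
- The tool drifted to 1.5–3° of tilt, which leaves a side load of about 7 N at the end.
- The two look-alike pins looked upright in the first pictures but were lying on their sides later. I did not knowingly touch them, and I felt no contact near them.
- I did not measure whether the loose bystanders stayed put. I saw nothing shifted in the later pictures.

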